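# Slide the drip tray and cup under the brew head

## Task

Get the coffee-machine test stand ready for a flow check: slide the black drip tray, with the white cup standing on it, along the bench between the stand's two guide rails and fully home against the stop at the back, so that the cup ends upright beneath the spout. Keep the cup standing on the tray all the way, take care not to bump the stand with the arm, and leave the other things on the bench where they are.

Things in the scene. Friction and masses are not known exactly. Their poses are not given: they have to be found in the camera images.
- stand: Fixed brew-head service stand. Origin: on the bench (z = 0) where the tray's centre belongs when home; x points the way the tray is pushed in (roughly to the robot's right, -y of the world), z up; the points below are in this frame. Two posts 25 mm square stand at x = 95, y = +-90 mm.
- mouth (a point): Middle of the straight rails' entrance, on the bench, stand x = -45 mm. Two aluminium guide rails 18 mm high run along stand x from here to x = 62 mm, inner faces at y = +-70 mm; ahead of it they splay, the gap widening to about 170 mm at x = -75 mm. The bench is the floor between the rails.
- stop (a point): Middle of the back stop's face, on the bench, stand x = 60 mm: a bar 18 mm high that the tray's nose meets when home.
- head_front (a point): Middle of the lower front edge of the black brew head that overhangs the rails: stand x = -115 mm, 165 mm above the bench. The head spans x = -115 to 110, y = +-55 mm, up to 296 mm high. It covers the tray's handle when home: a tool straight down does not fit there, one leaning back to stand -x by about 40 degrees does.
- spout (a point): Centre between the two spout tips that hang beneath the brew head, 118 mm above the bench, straight above the stand's origin.
- tray: Loose black drip tray with steel grid, about 0.4 kg, flat on the bench, free to slide: 120 mm long (x), 130 mm wide (y), grid surface at 14 mm, rim 24 mm high. Origin: centre of its underside; x points from handle to nose (goes in first), z up. The handle is a red upright block at the front: x = -105 to -60 mm, 20 mm wide (y), 4 to 46 mm high.
- handle (a point): Point inside the tray's red handle at which to grip it: 85 mm in front of the tray's centre (tray x = -85 mm), 30 mm above the bench. The sides to grip face the tray's +y and -y.
- cup: Loose white ceramic cup without handle, about 0.16 kg, 76 mm across the rim, 82 mm high, standing on the tray's grid near its centre. Origin: centre of its underside. On the tray its rim is 96 mm above the bench, so it passes 22 mm beneath the spout.
- screwdriver: Loose red-handled screwdriver lying on the bench to the robot's left, behind the tray's handle, about 200 mm long; leave alone.
- wrench: Loose steel wrench lying on the bench beside the stand, on the robot's side of it, about 180 mm long; leave alone.
- bottle: White bottle with blue label and cap, 64 mm across, 160 mm high, standing beside the stand (either side); leave alone. Origin: centre of its underside.
- can: Can with yellow label, 68 mm across, 120 mm high, standing on the other side of the stand; leave alone. Origin: centre of its underside.
- portafilter: Portafilter with steel basket (72 mm across) and black handle, about 200 mm long, lying to the robot's right; leave alone. Origin: centre of the basket's underside.
- jug: Steel jug, 84 mm across, 100 mm high, standing to the robot's left; leave alone. Origin: centre of its underside.
Not all that is in view belongs to the job. What is shaped like the tray but turquoise is not meant.

How it is judged:
By the outcome, as a careful person would: the job done as asked, in the order asked, and still so for the second after the job is handed in, with the robot touching nothing.
It also fails if it takes over 38 s, if anything falls off the work surface, if the arm or the gripper's body presses on something with over 40 N, if the wrist force passes 120 N, or if a joint passes its speed limit or range.

## Robot

A 7-joint arm with a two-finger parallel gripper is mounted at the origin on the work surface. World frame = base frame: x ahead of the robot, y to its left, z up, the work surface at z = 0. Lengths are in m, angles in rad, forces in N, time in s.
With the tool pointing down it reaches from about 0.425 to 0.925 m from the base axis. Payload 6.8 kg.
Tool frame: the origin (TCP) lies midway between the tips of the shut fingers; the grasp point (between the pads) lies 19 mm behind it; x points along the fingers, y is the direction in which the jaws open and shut, and the axes are right-handed (so a half turn about x gives the same grasp; the last joint's range is limited). The gripper opens to 85 mm and grips with 20 to 120 N. Pads are 22 mm wide; open, the fingers measure 114 mm over their backs; the gripper's body (76 mm by 85 mm) begins 54 mm behind the grasp point. The pads swing forward as they close: fully open they stand 13 mm farther back than shut.
Start: joints at [-1.345, 0.477, 0.022, 1.555, -0.011, 1.109, -0.083], TCP at [0.221, 0.638, 0.193] pointing down, gripper open.
Joint ranges: [-2.96, 2.96], [-0.34, 2.1], [-1.41, 1.46], [0.24, 2.44], [-1.37, 4.51], [0.17, 1.92], [-2.96, 2.96]. Speed limits (rad/s): [2.39, 2.39, 3.14, 3.14, 3.14, 3.14, 3.14].

## Interface

Orientations are given as a rotation vector (axis times angle).
In Python, from bench import r gives the robot as it stands.
- The arm moves only by the tool carry_out, never from a script. Its argument "targets" is one flat list of numbers, 7 for each row, row after row: the finger opening in m, from 0 to 0.0854, then the shift along the tool's x, y, z in m, then the turn, a rotation vector about the tool's x, y, z in units of 5 degrees (1.0 is 5 degrees). A call has 1 to 12 rows; each row is the pose to reach, as a shift and turn from the pose measured when the call began, along the tool's axes at that moment; what a row does not reach only later rows make up. A row lasts 1/8 s, in which the tool goes at most 62.5 mm and 10.7 degrees, less where a joint would pass 70% of its speed; a pose out of reach is approached as far as the arm can. A call with a gripper value outside its range is refused whole. The fingers move at their own pace and stop on an object; "squeeze" is the grip in N (left out, the last holds). Time passes only in rows, so rows that repeat a pose let the fingers close. It gives the time, the measured TCP pose, the force and the opening at its end, in the units of the state.
- r.get_obs(): the state, without advancing time (a new reading comes with each control period).
- r.grab_frame(name): name is "side" or "top"; returns the picture (384x512x3 uint8, blue, green, red); there is no depth.
- r.camera_info(name): a dict with "fx", "fy", "cx", "cy" (pixels), "xyz" and "orientation" of the camera in the world. Camera axes: x right, y up, looking along -z (the intrinsics and any distortion apply to the point x, -y, -z); pixel columns grow to the right and rows downward; lengths in m; the calibration is good to about 2 mm. A picture is of the moment at which its call begins. camera_info takes no time and is no camera call.
- r.hand_in(): hands the job in, once; it reports no verdict.
The state is a dict: "clock": time; "joints": joint angles; "qvel": joint speeds; "tau": joint torques, N m; "tcp_pos": TCP position; "orientation": TCP orientation; "contact_force": force on the tool from outside, world axes, zero at the start; "moment": the same for the moment, N m; "grip_width": finger opening in m.
Only numpy, scipy, OpenCV 4.12 (cv2) and the standard library are available. Lean on these libraries where they do the work, as an engineer would, in place of code of your own. Each camera call takes 0.05 s, during which the arm holds its last target. There are 200 camera calls.

## Working session

There is one attempt and no reset: what is moved stays moved. The work goes in short steps, Python scripts to look and compute and a tool call to move; the robot and the scene stay as the last step left them, time stands still between calls to the robot, and variables do not carry over. Pictures are saved under pics/ and viewed, about 8 in all and at most 12, crops included, and the job is handed in when it is done.

Besides the shell and the picture viewer there is one more tool, called after "Call:" as name(argument=value, ...) on one line, values as JSON. carry_out: Moves the arm, as the interface text tells. Its arguments: {"type":"object","properties":{"targets":{"type":"array","items":{"type":"number"}},"squeeze":{"type":"number"}},"required":["targets"]}

```bash
mkdir -p pics; ls; python3 - <<'E'
from bench import r
import cv2
for n in("side","top"):
    cv2.imwrite(f"pics/{n}0.png",r.grab_frame(n)); print(n,r.camera_info(n))
o=r.get_obs(); print({k:o[k] for k in("clock","tcp_pos","orientation","contact_force","grip_width")})
E
```

```text
pics
side {'fx': 403.15991953976464, 'fy': 403.15991953976464, 'cx': 255.65356424742333, 'cy': 187.12252744749068, 'xyz': array([ 0.92137731, -0.2164484 ,  1.43584755]), 'orientation': array([0.27892963, 0.15615455, 0.98943795])}
top {'fx': 421.38784786137967, 'fy': 421.38784786137967, 'cx': 254.03873519700804, 'cy': 187.57095008088936, 'xyz': array([ 0.42655459, -0.02449804,  1.54208622]), 'orientation': array([ 0.08184566, -0.06541436, -1.5823651 ])}
{'clock': 0.1, 'tcp_pos': array([0.2210161 , 0.63716999, 0.19202933]), 'orientation': array([ 0.26071081,  1.55503814, -0.26326944]), 'contact_force': array([ 0.1077707 ,  0.2789867 , -0.44521781]), 'grip_width': 0.08537415576325032}
```

View pics/side0.png

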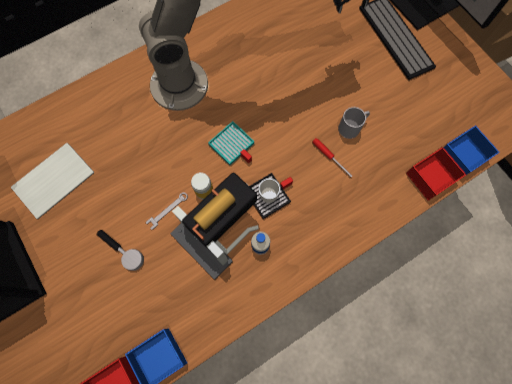

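View pics/top0.png

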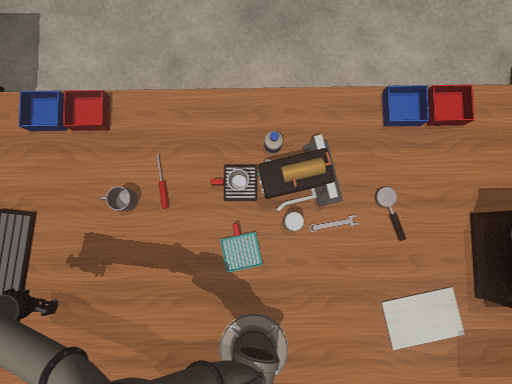

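The side and top views both show the tray with the cup and red handle (side: handle ~(287,182); top: handle ~(217,182), tray centre ~(240,182)). The head is at top (298,174) and is turned a little relative to the tray. The turquoise decoy is at top (241,251). I'll zoom in next.

```bash
cat > h.py <<'E'
from bench import r
import numpy as np, cv2
from scipy.spatial.transform import Rotation as R
def cam(n):
    c=r.camera_info(n); return c,R.from_rotvec(c["orientation"]).as_matrix(),np.array(c["xyz"])
def ray(n,px):
    c,M,p=cam(n); px=np.atleast_2d(px).astype(float)
    return p,np.c_[(px[:,0]-c["cx"])/c["fx"],-(px[:,1]-c["cy"])/c["fy"],-np.ones(len(px))]@M.T
def onz(n,px,z):
    p,d=ray(n,px); return p+d*((z-p[2])/d[:,2])[:,None]
def proj(n,P):
    c,M,p=cam(n); q=(np.atleast_2d(P)-p)@M
    return np.c_[c["cx"]-c["fx"]*q[:,0]/q[:,2],c["cy"]+c["fy"]*q[:,1]/q[:,2]]
def tri(pa,pb):
    (p,d),(q,e)=ray("side",pa),ray("top",pb); d=d[0];e=e[0]
    t=np.linalg.lstsq(np.c_[d,-e],q-p,rcond=None)[0]
    A=p+t[0]*d;B=q+t[1]*e; return (A+B)/2,np.linalg.norm(A-B)
E
python3 - <<'E'
from h import *
def crop(n,x0,y0,w,h,f,name): cv2.imwrite(name,cv2.resize(cv2.imread(f"pics/{n}0.png")[y0:y0+h,x0:x0+w],None,fx=f,fy=f,interpolation=cv2.INTER_CUBIC))
crop("top",200,120,155,115,5,"pics/t1.png"); crop("side",140,150,160,120,5,"pics/s1.png")
for n in("side","top"):
    im=cv2.imread(f"pics/{n}0.png").astype(int); b,g,rr=im[...,0],im[...,1],im[...,2]
    m=((rr>130)&(g<60)&(b<60)).astype(np.uint8)
    k,_,st,ce=cv2.connectedComponentsWithStats(m)
    for i in range(1,k):
        if st[i,4]>15: print(n,st[i],ce[i],onz(n,ce[i],.046).round(4))
E
```

```text
side [313 139  21  19 129] [323.14728682 147.9379845 ] [[0.5567 0.3123 0.046 ]]
side [413 147  53  48 817] [436.57894737 174.74908201] [[0.8672 0.5975 0.046 ]]
side [241 150  11  10  52] [246.03846154 154.09615385] [[0.4214 0.0577 0.046 ]]
side [281 177  12  10  56] [286.39285714 181.5       ] [[0.5915 0.1233 0.046 ]]
side [ 80 358  51  26 430] [112.76046512 375.93953488] [[ 0.8291 -0.6988  0.046 ]]
top [433  85  41  36 892] [449.10762332 104.73991031] [[ 0.8583 -0.7185  0.046 ]]
top [64 91  6  9 18] [65.27777778 94.61111111] [[0.918  0.6769 0.046 ]]
top [ 63  94  40  32 785] [ 88.1656051  110.97579618] [[0.8555 0.5913 0.046 ]]
top [ 63 111   2  13  24] [ 63.54166667 117.20833333] [[0.8337 0.6808 0.046 ]]
top [211 179  12   5  43] [216.69767442 180.53488372] [[0.5941 0.1235 0.046 ]]
top [159 181   8  27 140] [162.55       194.22857143] [[0.5476 0.3171 0.046 ]]
top [235 223   5  13  20] [237.35 229.25] [[0.4199 0.0511 0.046 ]]
```

View pics/t1.png

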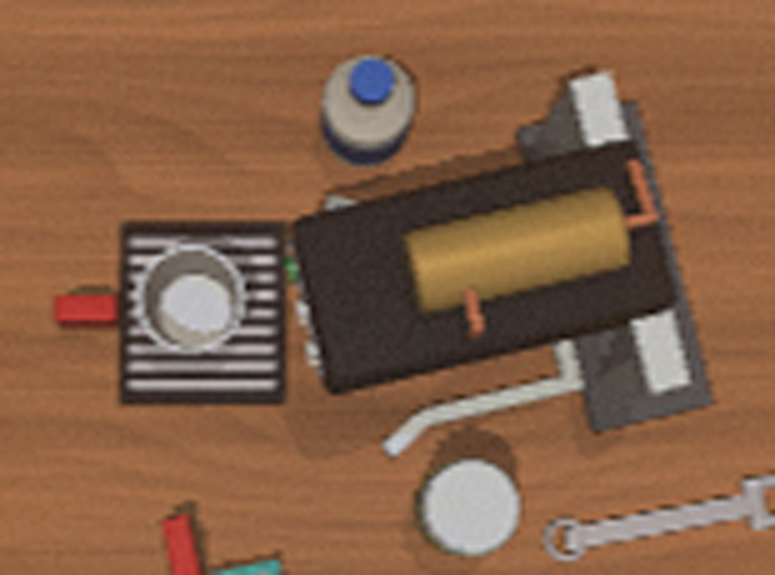

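View pics/s1.png

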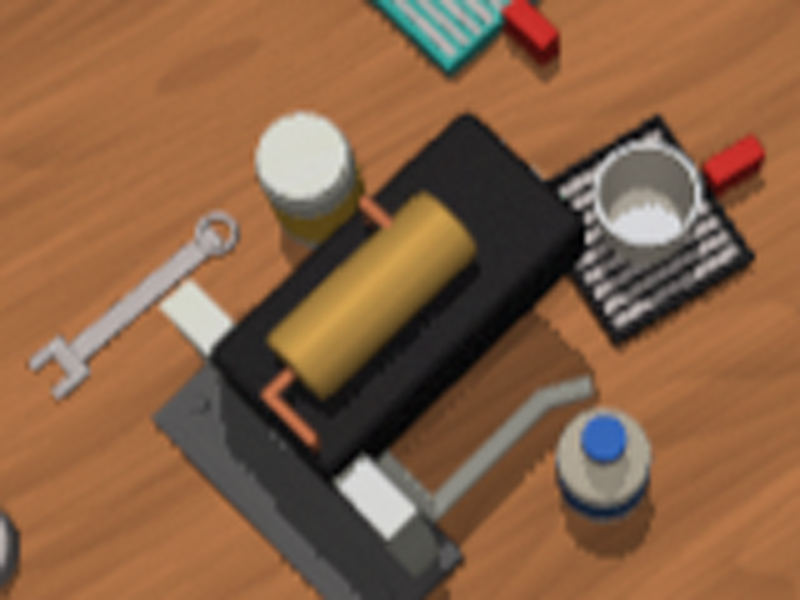

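The crops show the tray rim clearly. Crop pixels: top corners (121,222) and (285,403), handle (85,309). The near rail runs (575,380)→(427,412) and its splay tip is at (390,447). The far rail is visible in the side crop at (430,505)→(548,395)→(590,387). Now positions.

```bash
cat > pose.py <<'E'
from h import *
def T(u,v): return [(u+.5)/5-.5+200,(v+.5)/5-.5+120]
def S(u,v): return [(u+.5)/5-.5+140,(v+.5)/5-.5+150]
E
python3 - <<'E'
from pose import *
np.set_printoptions(suppress=True,precision=4)
print("head front far",tri(S(583,222),T(295,222)))
print("head front near",tri(S(467,115),T(332,392)))
print("boiler? head back far", tri(S(330,470),T(632,143)), "back near",tri(S(215,350),T(678,305)))
print("near rail bend/tip/back z18",onz("top",[T(425,408),T(388,445),T(570,375)],.018))
print("far rail bend/tip/back z18",onz("side",[S(545,395),S(590,382),S(432,500)],.018), "far tip top",onz("top",[T(335,203)],.018))
print("tray top",onz("top",[T(121,222),T(285,222),T(285,403),T(120,403)],.024))
print("tray side",onz("side",[S(659,118),S(752,258),S(618,343)],.024))
print("handle top",onz("top",[T(56,296),T(56,324),T(117,296),T(117,324)],.046))
print("cup rim top",onz("top",[T(190,298)],.096), "side",onz("side",[S(649,193)],.096))
print("can",onz("top",[T(471,506)],.12),onz("side",[S(303,163)],.12),"bottle",onz("top",[T(372,80)],.16),onz("side",[S(604,438)],.16))
print("posts top?",tri(S(200,310),T(660,350)),tri(S(378,500),T(598,107)))
E
```

```text
head front far (array([ 0.6218, -0.0265,  0.2453]), np.float64(0.000508040848772419))
head front near (array([ 0.5172, -0.0477,  0.2269]), np.float64(0.0017960085534843532))
boiler? head back far (array([ 0.6689, -0.2365,  0.2444]), np.float64(0.0017619947196217418)) back near (array([ 0.5677, -0.2598,  0.245 ]), np.float64(0.006182756245996256))
near rail bend/tip/back z18 [[ 0.5187 -0.1194  0.018 ]
 [ 0.4923 -0.0922  0.018 ]
 [ 0.5413 -0.2248  0.018 ]]
far rail bend/tip/back z18 [[ 0.6584 -0.0827  0.018 ]
 [ 0.6679 -0.0506  0.018 ]
 [ 0.6785 -0.1898  0.018 ]] far tip top [[ 0.6695 -0.0566  0.018 ]]
tray top [[ 0.6568  0.0995  0.024 ]
 [ 0.6551 -0.0199  0.024 ]
 [ 0.5233 -0.0182  0.024 ]
 [ 0.5248  0.101   0.024 ]]
tray side [[ 0.5292  0.1001  0.024 ]
 [ 0.6558  0.0974  0.024 ]
 [ 0.6559 -0.019   0.024 ]]
handle top [[0.6007 0.1446 0.046 ]
 [0.5805 0.1446 0.046 ]
 [0.6001 0.1009 0.046 ]
 [0.5799 0.101  0.046 ]]
cup rim top [[0.5922 0.0462 0.096 ]] side [[0.5916 0.0476 0.096 ]]
can [[ 0.4462 -0.1427  0.12  ]] [[ 0.4503 -0.1451  0.12  ]] bottle [[ 0.7294 -0.0795  0.16  ]] [[ 0.7287 -0.0795  0.16  ]]
posts top? (array([ 0.5396, -0.2524,  0.2365]), np.float64(0.00020338834815638036)) (array([ 0.696 , -0.2205,  0.2223]), np.float64(0.0009820855657408137))
```

```bash
python3 - <<'E'
from pose import *
from scipy.optimize import least_squares
np.set_printoptions(suppress=True,precision=4)
L=[];W=[]
def add(l,*ws):
    for w in ws: L.append(l); W.append(w[0][:2])
t=lambda u,v,z: onz("top",[T(u,v)],z); s=lambda u,v,z: onz("side",[S(u,v)],z)
add((-115,55),t(295,222,.245),s(583,222,.245)); add((-115,-55),t(332,392,.235),s(467,115,.245))
add((110,55),t(632,143,.245)); add((110,-55),t(678,305,.245),s(215,350,.245))
add((95,-90),t(660,350,.2365),s(200,310,.2365)); add((95,90),t(598,107,.2223),s(378,500,.2223))
for _ in range(2): add((-45,-70),t(425,408,.018)); add((-45,70),s(545,395,.018)); add((62,-70),t(570,375,.018)); add((62,70),s(432,500,.018))
L=np.array(L)/1e3;W=np.array(W)
f=lambda p:(L@np.array([[np.cos(p[2]),np.sin(p[2])],[-np.sin(p[2]),np.cos(p[2])]])+p[:2]-W).ravel()
q=least_squares(f,[.6,-.15,-1.36],loss="soft_l1",f_scale=.004)
print(q.x,np.degrees(q.x[2])); print(np.c_[L*1e3,1e3*f(q.x).reshape(-1,2)].round(1))
E
```

```text
[ 0.5965 -0.1459 -1.344 ] -77.00694298918053
[[-115.    55.     2.4    5.3]
 [-115.    55.     2.4    4.8]
 [-115.   -55.     0.7    2.1]
 [-115.   -55.    -6.5    3.1]
 [ 110.    55.     6.3   -3.5]
 [ 110.   -55.     0.9   -2.7]
 [ 110.   -55.    -1.3   -8.6]
 [  95.   -90.    -9.5   -6.4]
 [  95.   -90.    -9.4   -6.2]
 [  95.    90.     9.3    1.8]
 [  95.    90.     9.7    2.7]
 [ -45.   -70.    -0.6    1.6]
 [ -45.    70.    -3.8   -3.6]
 [  62.   -70.     0.9    2.8]
 [  62.    70.     0.1   -0.8]
 [ -45.   -70.    -0.6    1.6]
 [ -45.    70.    -3.8   -3.6]
 [  62.   -70.     0.9    2.8]
 [  62.    70.     0.1   -0.8]]
```

```bash
cat >> h.py <<'E'
def toolR(yaw,lean,sgn=1):
    d=np.array([np.cos(yaw),np.sin(yaw),0]); z=np.array([0,0,1.])
    x=np.sin(lean)*d-np.cos(lean)*z; y=sgn*np.cross(z,d); return np.c_[x,y,np.cross(x,y)]
def rel(p,M):
    o=r.get_obs(); M0=R.from_rotvec(o["orientation"]).as_matrix()
    return (M0.T@(np.array(p)-o["tcp_pos"])).round(4), (np.degrees(R.from_matrix(M0.T@M).as_rotvec())/5).round(2)
E
python3 - <<'E'
from h import *
np.set_printoptions(suppress=True,precision=4)
print(R.from_rotvec(r.get_obs()["orientation"]).as_matrix())
yaw=np.radians(-90.8); 
for s in(1,-1):
    M=toolR(yaw,np.radians(40),s)
    h=np.array([.591,.0405,0])-.086*np.array([np.cos(yaw),np.sin(yaw),0])+[0,0,.030]
    g=h+.019*M[:,0]
    print(s,"tcp grasp",g); print(rel([.42,.40,.28],M),rel(g-.10*M[:,0],M),rel(g,M))
E
```

```text
[[-0.0004  0.3277  0.9448]
 [-0.0016  0.9448 -0.3277]
 [-1.     -0.0016  0.0001]]
1 tcp grasp [0.592  0.1143 0.0154]
(array([-0.0877, -0.159 ,  0.2657]), array([13.72, -6.9 , -4.98])) (array([ 0.1005, -0.3113,  0.5016]), array([13.72, -6.9 , -4.98])) (array([ 0.1772, -0.3722,  0.5219]), array([13.72, -6.9 , -4.98]))
-1 tcp grasp [0.592  0.1143 0.0154]
(array([-0.0877, -0.159 ,  0.2657]), array([-20.66,   5.41,  -7.51])) (array([ 0.1005, -0.3113,  0.5016]), array([-20.66,   5.41,  -7.51])) (array([ 0.1772, -0.3722,  0.5219]), array([-20.66,   5.41,  -7.51]))
```

Call:
carry_out(targets=[0.0854,-0.088,-0.05,0.05,0,0,0,0.0854,-0.088,-0.1,0.14,4,-2,-1.5,0.0854,-0.088,-0.159,0.266,13.72,-6.9,-4.98,0.0854,-0.088,-0.159,0.266,13.72,-6.9,-4.98,0.0854,-0.088,-0.159,0.266,13.72,-6.9,-4.98,0.0854,-0.088,-0.159,0.266,13.72,-6.9,-4.98,0.0854,-0.088,-0.159,0.266,13.72,-6.9,-4.98,0.0854,-0.088,-0.159,0.266,13.72,-6.9,-4.98,0.0854,-0.088,-0.159,0.266,13.72,-6.9,-4.98,0.0854,-0.088,-0.159,0.266,13.72,-6.9,-4.98,0.0854,-0.088,-0.159,0.266,13.72,-6.9,-4.98])

```text
clock: 1.48
tcp_pos: [0.4203, 0.3997, 0.2804]
orientation: [0.687, 0.679, -1.473]
contact_force: [0.6, 0.6, -0.2]
grip_width: 0.0851
```

```bash
python3 - <<'E'
from h import *
np.set_printoptions(suppress=True,precision=4)
M=toolR(np.radians(-90.8),np.radians(40)); g=np.array([.592,.1143,.0154])
o=r.get_obs(); print(o["clock"],o["tcp_pos"],o["joints"])
print(rel([.42,.40,.28],M),rel(g-.10*M[:,0],M),rel(g,M))
E
```

```text
1.475 [0.4203 0.3997 0.2804] [-1.3175  0.6574  0.4313  1.3256  0.1529  1.7727 -0.9171]
(array([ 0.0001, -0.0003, -0.0005]), array([ 0.02, -0.01, -0.  ])) (array([0.2849, 0.1755, 0.0469]), array([ 0.02, -0.01, -0.  ])) (array([0.3849, 0.1755, 0.0469]), array([ 0.02, -0.01, -0.  ]))
```

Call:
carry_out(targets=[0.0854,0.05,0.045,0.012,0,0,0,0.0854,0.1,0.085,0.024,0,0,0,0.0854,0.15,0.12,0.034,0,0,0,0.0854,0.2,0.15,0.042,0,0,0,0.0854,0.245,0.17,0.047,0,0,0,0.0854,0.285,0.1755,0.047,0,0,0,0.0854,0.285,0.1755,0.047,0,0,0,0.0854,0.285,0.1755,0.047,0,0,0])

```text
clock: 2.48
tcp_pos: [0.5932, 0.1801, 0.0931]
orientation: [0.688, 0.681, -1.471]
contact_force: [0.1, 0.4, 1.0]
grip_width: 0.0855
```

```bash
python3 - <<'E'
from h import *
np.set_printoptions(suppress=True,precision=4)
M=toolR(np.radians(-90.8),np.radians(40)); g=np.array([.592,.1143,.0154])
o=r.get_obs(); print(o["clock"],o["tcp_pos"],o["joints"]); print(rel(g,M))
ims=[]
for n,(x,y) in dict(top=(170,120),side=(220,130)).items():
    im=r.grab_frame(n); p=proj(n,[g,g-.019*M[:,0]]); print(n,p)
    ims.append(cv2.resize(im[y:y+110,x:x+110],None,fx=3.6,fy=3.6,interpolation=cv2.INTER_CUBIC))
cv2.imwrite("pics/pre.png",np.hstack(ims))
E
```

```text
2.475 [0.5932 0.1801 0.0931] [-0.9873  0.7965  0.4606  1.5699  0.2486  1.2576 -0.7231]
(array([ 0.1018, -0.0004,  0.0007]), array([ 0.03, -0.03, -0.02]))
top [[220.0417 182.006 ]
 [216.2965 181.5753]]
side [[283.8856 185.468 ]
 [286.9215 182.5725]]
```

View pics/pre.png

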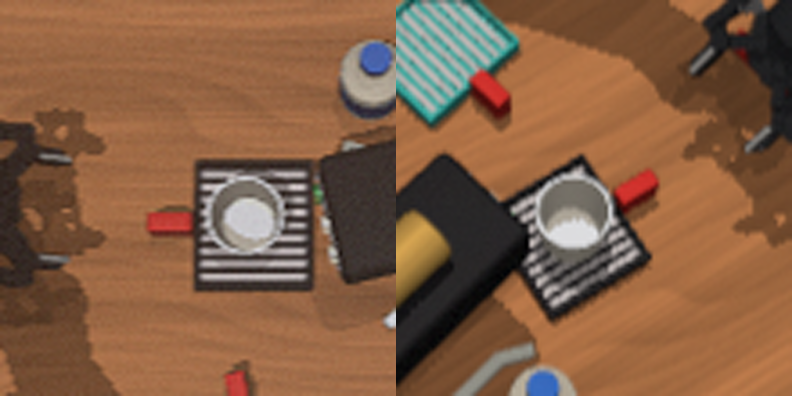

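The view shows the open fingers pointing at the handle: in the top half the finger tips are at crop rows ~157 and 260, and the handle is at row 222. I'll check that offset against projected fingertips before going in.

```bash
python3 - <<'E'
from h import *
np.set_printoptions(suppress=True,precision=2)
o=r.get_obs(); M=R.from_rotvec(o["orientation"]).as_matrix(); p=o["tcp_pos"]-.013*M[:,0]
P=np.array([p+.043*M[:,1],p-.043*M[:,1],p+.055*M[:,1],p-.055*M[:,1]])
print("top",(proj("top",P)-[170,120])*3.6); print("side",(proj("side",P)-[220,130])*3.6+[396,0])
E
```

```text
top [[ 93.96 168.4 ]
 [ 93.02 257.81]
 [ 94.09 156.  ]
 [ 92.89 270.36]]
side [[720.98 168.97]
 [671.38  99.25]
 [728.02 178.87]
 [664.58  89.69]]
```

```bash
python3 - <<'E'
from h import *
o=r.get_obs(); M=R.from_rotvec(o["orientation"]).as_matrix(); p=o["tcp_pos"]-.013*M[:,0]
print(o["tcp_pos"],o["clock"])
P=np.array([p+.043*M[:,1],p-.043*M[:,1],o["tcp_pos"]]); ims=[]
for n,(x,y) in dict(top=(165,155),side=(275,125)).items():
    im=r.grab_frame(n)[y:y+60,x:x+50]; im=cv2.resize(im,None,fx=8,fy=8,interpolation=cv2.INTER_CUBIC)
    for q in (proj(n,P)-[x,y]+.5)*8: cv2.circle(im,tuple(int(v) for v in q),4,(0,255,0),1)
    ims.append(im)
cv2.imwrite("pics/fing.png",np.hstack(ims))
E
```

```text
[0.59337473 0.18086123 0.09323669] 2.575
```

View pics/fing.png

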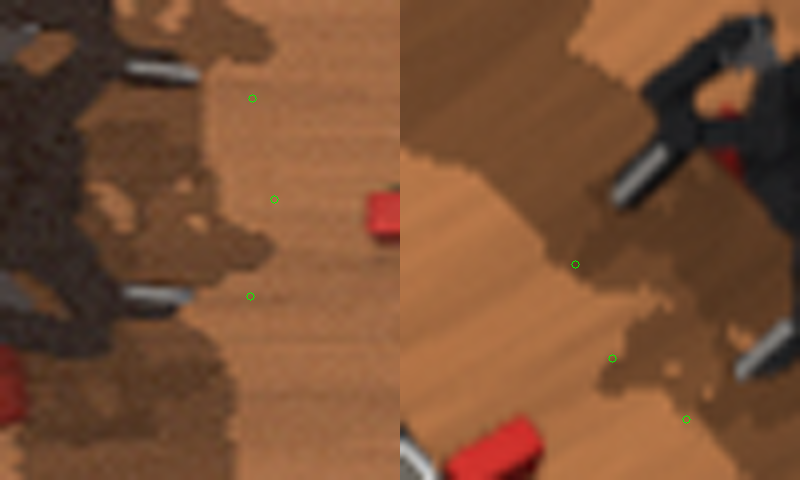

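The actual fingertips sit behind the projected ones in both views: top crop tips are (198,75) and (188,298), side crop tips are (740,372) and (620,200). I'll triangulate them.

```bash
python3 - <<'E'
from h import *
np.set_printoptions(suppress=True,precision=4)
t=lambda u,v:[u/8-.5+165,v/8-.5+155]; s=lambda u,v:[(u-400)/8-.5+275,v/8-.5+125]
o=r.get_obs(); M=R.from_rotvec(o["orientation"]).as_matrix()
a,ea=tri(s(740,372),t(198,75)); b,eb=tri(s(620,200),t(188,298))
print(a,ea,b,eb); print("tip mid in tool frame",M.T@((a+b)/2-o["tcp_pos"]), "sep",M.T@(a-b))
E
```

```text
[0.6405 0.206  0.1472] 0.001702910918524086 [0.547  0.2102 0.143 ] 0.0006717244000563621
tip mid in tool frame [-0.0578  0.0003  0.0122] sep [-0.0011  0.0935  0.0052]
```

Call:
carry_out(targets=[0.0854,0.03,0,0,0,0,0,0.0854,0.06,0,0,0,0,0,0.0854,0.06,0,0,0,0,0,0.0854,0.06,0,0,0,0,0])

```text
clock: 3.18
tcp_pos: [0.5935, 0.1436, 0.0477]
orientation: [0.69, 0.681, -1.468]
contact_force: [0.2, 1.2, 1.0]
grip_width: 0.0855
```

```bash
python3 - <<'E'
from h import *
np.set_printoptions(suppress=True,precision=4)
o=r.get_obs(); M=R.from_rotvec(o["orientation"]).as_matrix(); p=o["tcp_pos"]-.013*M[:,0]
print(o["tcp_pos"],o["clock"],o["contact_force"],rel([.592,.1143,.0154],toolR(np.radians(-90.8),np.radians(40))))
P=np.array([p+.043*M[:,1],p-.043*M[:,1],o["tcp_pos"]]); ims=[]
for n,(x,y) in dict(top=(180,155),side=(265,135)).items():
    im=r.grab_frame(n)[y:y+60,x:x+50]; im=cv2.resize(im,None,fx=8,fy=8,interpolation=cv2.INTER_CUBIC)
    for q in (proj(n,P)-[x,y]+.5)*8: cv2.circle(im,tuple(int(v) for v in q),4,(0,255,0),1)
    ims.append(im)
cv2.imwrite("pics/fing2.png",np.hstack(ims))
E
```

```text
[0.5935 0.1436 0.0477] 3.175 [0.2193 1.215  0.9868] (array([ 0.0436, -0.0013,  0.0019]), array([ 0.03, -0.05, -0.05]))
```

View pics/fing2.png

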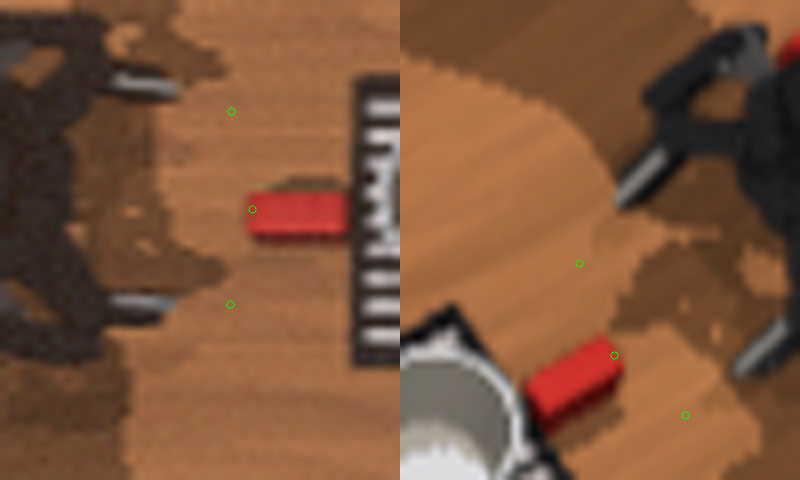

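Reported motion was 58 mm. The fingers are still well short of the handle: tips at top crop (178,95) and (172,303), side crop (738,372) and (622,205), and the shadows still lie ahead of them. Triangulating again.

```bash
python3 - <<'E'
from h import *
np.set_printoptions(suppress=True,precision=4)
t=lambda u,v:[u/8-.5+180,v/8-.5+155]; s=lambda u,v:[(u-400)/8-.5+265,v/8-.5+135]
o=r.get_obs(); M=R.from_rotvec(o["orientation"]).as_matrix()
a,ea=tri(s(740,372),t(178,95)); b,eb=tri(s(620,205),t(174,303))
m=(a+b)/2; print(a,ea,b,eb); print("tip mid",m,"tool frame",M.T@(m-o["tcp_pos"]))
print("handle far end top corners",tri(s(620,365),t(250,235)),tri(s(605,335),t(250,193)))
E
```

```text
[0.6398 0.1721 0.0928] 0.0031552173778516984 [0.5482 0.1721 0.0977] 0.0006094820256574348
tip mid [0.594  0.1721 0.0952] tool frame [-0.0545  0.0001  0.0086]
handle far end top corners (array([0.5877, 0.1517, 0.0047]), np.float64(0.00490765180186024)) (array([0.5948, 0.1367, 0.0918]), np.float64(0.0060655206250974395))
```

The true fingertips are about 42 mm behind the reported TCP, after allowing for the 13 mm open-jaw retreat. Both views and the shadow lengths agree on this, so I go by the cameras and approach in steps.

Call:
carry_out(targets=[0.0854,0.025,-0.001,0.001,0,0,0,0.0854,0.05,-0.001,0.002,0,0,0,0.0854,0.065,-0.001,0.002,0,0,0,0.0854,0.065,-0.001,0.002,0,0,0,0.0854,0.065,-0.001,0.002,0,0,0])

```text
clock: 3.9
tcp_pos: [0.5931, 0.102, -0.0004]
orientation: [0.691, 0.681, -1.466]
contact_force: [-0.2, -0.4, -0.1]
grip_width: 0.0853
```

```bash
cat > look.py <<'E'
from h import *
import sys
np.set_printoptions(suppress=True,precision=4)
o=r.get_obs(); M=R.from_rotvec(o["orientation"]).as_matrix(); p=o["tcp_pos"]-.055*M[:,0]+.009*M[:,2]
print(o["tcp_pos"],o["clock"],o["contact_force"],o["joints"],o["grip_width"])
P=np.array([p+.046*M[:,1],p-.046*M[:,1]]); ims=[]
for n in ("top","side"):
    x,y=(proj(n,p[None])[0]-[15,30]).astype(int) if n=="top" else (proj(n,p[None])[0]-[32,28]).astype(int)
    print(n,x,y)
    im=r.grab_frame(n)[y:y+60,x:x+50]; im=cv2.resize(im,None,fx=8,fy=8,interpolation=cv2.INTER_CUBIC)
    for q in (proj(n,P)-[x,y]+.5)*8: cv2.circle(im,tuple(int(v) for v in q),3,(0,255,0),1)
    ims.append(im)
cv2.imwrite(sys.argv[1],np.hstack(ims))
E
python3 look.py pics/f3.png
```

```text
[ 0.5931  0.102  -0.0004] 3.9 [-0.2013 -0.4182 -0.0894] [-0.9141  0.8777  0.4574  1.7038  0.2729  1.0181 -0.7407] 0.08525625151671953
top 199 150
side 256 152
```

View pics/f3.png

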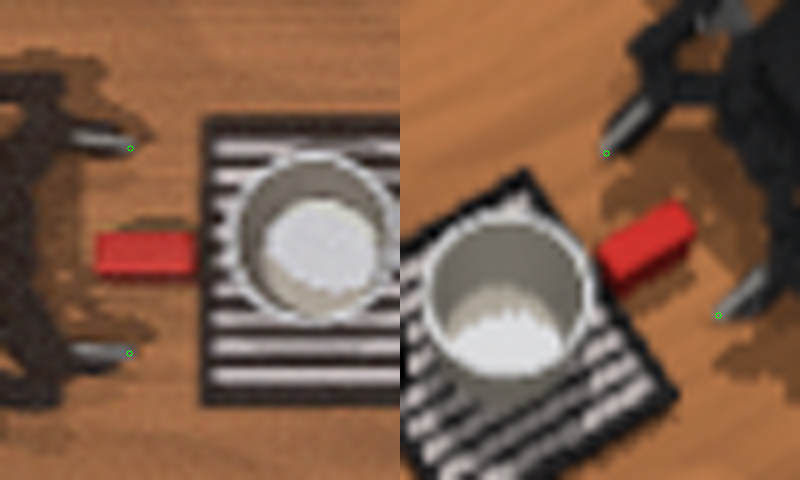

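The offset is confirmed by the marks on the tips, and the fingers straddle the handle (crop rows 148/353, handle mid 254) with no contact force. The last 22 mm and closing come next.

Call:
carry_out(targets=[0.0854,0.012,-0.001,0,0,0,0,0.0854,0.022,-0.002,0,0,0,0,0.0854,0.022,-0.002,0,0,0,0,0.0854,0.022,-0.002,0,0,0,0])

```text
clock: 4.5
tcp_pos: [0.591, 0.0879, -0.0174]
orientation: [0.691, 0.681, -1.466]
contact_force: [0.2, 0.3, 0.4]
grip_width: 0.085
```

Call:
carry_out(targets=[0.04,0,0,0,0,0,0,0.025,0,0,0,0,0,0,0.015,0,0,0,0,0,0,0.01,0,0,0,0,0,0,0.01,0,0,0,0,0,0,0.01,0,0,0,0,0,0], squeeze=40)

```text
clock: 5.25
tcp_pos: [0.5911, 0.088, -0.0173]
orientation: [0.691, 0.681, -1.465]
contact_force: [-0.3, 1.2, 2.3]
grip_width: 0.0193
```

```bash
python3 look.py pics/f4.png
```

```text
[ 0.5911  0.088  -0.0173] 5.25 [-0.2633  1.2306  2.3454] [-0.9017  0.8958  0.457   1.7256  0.2776  0.9752 -0.746 ] 0.019252634155590493
top 204 151
side 252 155
```

View pics/f4.png

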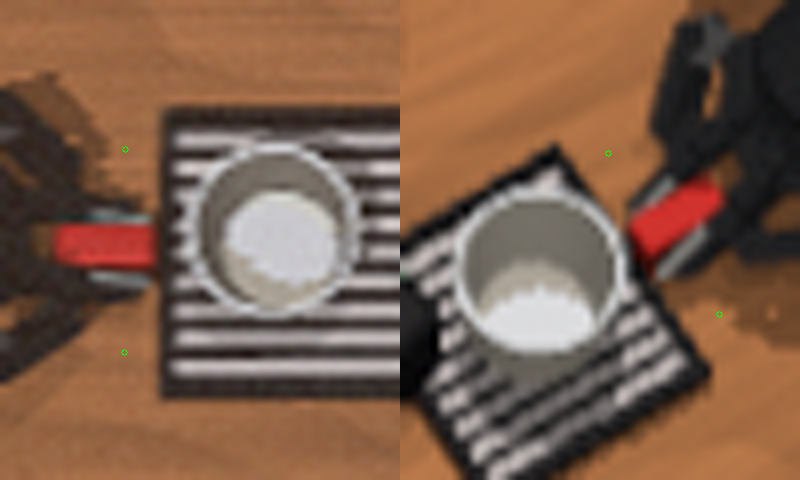

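Gripped: opening 19.3 mm on the 20 mm handle, with the tray and cup undisturbed. Next is the aligning move to stand (-145, 0) as a rigid motion of the tray.

```bash
cat > plan.py <<'E'
from h import *
np.set_printoptions(suppress=True,precision=4)
S0=np.array([.5965,-.146]); SY=np.radians(-77.5)
def rot(a): return R.from_euler("z",a).as_matrix()
def rows(tray,way):  # tray=(x,y,yaw) now; way=list of (stand x,y mm, dyaw deg)
    o=r.get_obs(); M0=R.from_rotvec(o["orientation"]).as_matrix()
    for sx,sy,dy in way:
        c=np.r_[S0+(rot(SY)[:2,:2]@np.array([sx,sy]))/1e3,0]; yaw=SY+np.radians(dy)
        Q=rot(yaw-tray[2]); p=c+Q@(o["tcp_pos"]-[tray[0],tray[1],0])
        s,t=rel(p,Q@M0); print([sx,sy],s,t)
E
python3 - <<'E'
from plan import *
t=(.591,.0405,np.radians(-90.8))
w=[(-183.2+38.2*f,34.9*(1-f),-13.3*(1-f)) for f in np.linspace(1/9,1,9)]
rows(t,w)
E
```

```text
[np.float64(-178.95555555555555), np.float64(31.02222222222222)] [ 0.0033 -0.0041  0.0039] [-0.23  0.    0.19]
[np.float64(-174.7111111111111), np.float64(27.144444444444442)] [ 0.0065 -0.0082  0.0079] [-0.46  0.    0.38]
[np.float64(-170.46666666666664), np.float64(23.26666666666667)] [ 0.0097 -0.0122  0.0118] [-0.68  0.    0.57]
[np.float64(-166.2222222222222), np.float64(19.38888888888889)] [ 0.013  -0.0163  0.0157] [-0.91  0.    0.75]
[np.float64(-161.97777777777776), np.float64(15.51111111111111)] [ 0.0163 -0.0203  0.0197] [-1.14  0.    0.94]
[np.float64(-157.73333333333332), np.float64(11.633333333333331)] [ 0.0196 -0.0244  0.0237] [-1.37  0.01  1.13]
[np.float64(-153.48888888888888), np.float64(7.755555555555559)] [ 0.0229 -0.0284  0.0277] [-1.59  0.01  1.32]
[np.float64(-149.24444444444444), np.float64(3.8777777777777795)] [ 0.0262 -0.0324  0.0318] [-1.82  0.01  1.51]
[np.float64(-145.0), np.float64(0.0)] [ 0.0296 -0.0365  0.0359] [-2.05  0.01  1.7 ]
```

Call:
carry_out(targets=[0.01,0.0033,-0.0041,0.0039,-0.23,0,0.19,0.01,0.0065,-0.0082,0.0079,-0.46,0,0.38,0.01,0.0097,-0.0122,0.0118,-0.68,0,0.57,0.01,0.013,-0.0163,0.0157,-0.91,0,0.75,0.01,0.0163,-0.0203,0.0197,-1.14,0,0.94,0.01,0.0196,-0.0244,0.0237,-1.37,0,1.13,0.01,0.0229,-0.0284,0.0277,-1.59,0,1.32,0.01,0.0262,-0.0324,0.0318,-1.82,0,1.51,0.01,0.0296,-0.0365,0.0359,-2.05,0,1.7,0.01,0.0296,-0.0365,0.0359,-2.05,0,1.7,0.01,0.0296,-0.0365,0.0359,-2.05,0,1.7])

```text
clock: 6.72
tcp_pos: [0.5527, 0.0402, -0.0172]
orientation: [0.589, 0.735, -1.256]
contact_force: [-2.1, -0.7, 2.2]
grip_width: 0.0195
```

```bash
python3 - <<'E'
from h import *
np.set_printoptions(suppress=True,precision=4)
o=r.get_obs(); print(o["clock"],o["tcp_pos"],o["contact_force"],o["moment"],o["grip_width"],o["joints"])
a=r.grab_frame("top")[120:235,195:275]; b=r.grab_frame("side")[140:255,210:290]
cv2.imwrite("pics/al.png",cv2.resize(np.hstack([a,b]),None,fx=5,fy=5,interpolation=cv2.INTER_CUBIC))
E
```

```text
6.725 [ 0.5527  0.0402 -0.0172] [-2.0961 -0.7083  2.1535] [ 0.542   0.5482 -0.4729] 0.019492542338611592 [-0.9774  0.8119  0.5007  1.9926  0.4527  0.7142 -0.7392]
```

View pics/al.png

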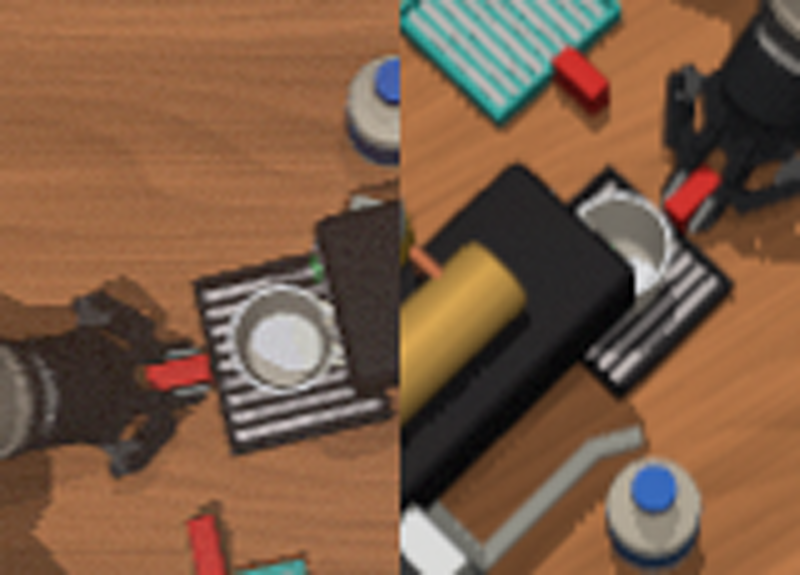

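The tray is turned parallel to the head and the cup still stands. Front corners are at top crop (195,283) and (237,452), side crop (610,170), (730,285) and (625,395). I'll get the stand-frame coordinates.

```bash
python3 - <<'E'
from plan import *
t=[[(u+.5)/5-.5+195,(v+.5)/5-.5+120] for u,v in[(195,283),(237,452),(388,415)]]
s=[[(u-400+.5)/5-.5+210,(v+.5)/5-.5+140] for u,v in[(730,287),(610,170),(625,395)]]
for n,p in(("top",t),("side",s)):
    w=onz(n,p,.024)[:,:2]; l=(w-S0)@rot(SY)[:2,:2]; print(n,w,(l*1e3).round(1),"front edge yaw",np.degrees(np.arctan2(*(w[0]-w[1])[::-1]))-90)
E
```

```text
top [[ 0.6116  0.0642]
 [ 0.4886  0.0348]
 [ 0.5139 -0.0743]] [[-201.9   60.2]
 [-199.9  -66.2]
 [ -87.9  -65.2]] front edge yaw -76.59454335996097
side [[ 0.6142  0.0622]
 [ 0.4906  0.0376]
 [ 0.6404 -0.0457]] [[-199.5   62.3]
 [-202.1  -63.7]
 [ -88.5   64.6]] front edge yaw -78.70682217453124
```

```bash
python3 - <<'E'
from plan import *
c=S0+rot(SY)[:2,:2]@np.array([-.143,-.001])
rows((c[0],c[1],SY),[(-133,0,0),(-63,0,0),(-5,0,0)])
E
```

```text
[-133, 0] [0.0064 0.001  0.0077] [0. 0. 0.]
[-63, 0] [0.0512 0.0007 0.0615] [0. 0. 0.]
[-5, 0] [0.0883 0.0005 0.106 ] [0. 0. 0.]
```

Call:
carry_out(targets=[0.01,0.0043,0.001,0.0051,0,0,0,0.01,0.0086,0.001,0.0103,0,0,0,0.01,0.0128,0.001,0.0154,0,0,0,0.01,0.0171,0.001,0.0205,0,0,0,0.01,0.0213,0.001,0.0256,0,0,0,0.01,0.0256,0.001,0.0307,0,0,0,0.01,0.03,0.001,0.036,0,0,0,0.01,0.034,0.001,0.041,0,0,0,0.01,0.0384,0.001,0.0461,0,0,0,0.01,0.0427,0.001,0.0513,0,0,0,0.01,0.047,0.001,0.0564,0,0,0,0.01,0.0512,0.001,0.0615,0,0,0])

```text
clock: 8.32
tcp_pos: [0.5716, -0.0379, -0.0172]
orientation: [0.589, 0.735, -1.256]
contact_force: [-0.9, 3.5, 3.6]
grip_width: 0.0199
```

```bash
python3 - <<'E'
from plan import *
o=r.get_obs(); f=o["contact_force"]; x=rot(SY)
print(o["clock"],o["tcp_pos"],"F stand",x.T@f,"mom",o["moment"],o["joints"],o["grip_width"])
M=R.from_rotvec(o["orientation"]).as_matrix(); print("stand x,y in tool",M.T@x[:,0],M.T@x[:,1])
g=o["tcp_pos"]-.061*M[:,0]; print("grasp in stand mm",((g[:2]-S0)@x[:2,:2]*1e3),g[2])
E
```

```text
8.325 [ 0.5716 -0.0379 -0.0172] F stand [-3.6657 -0.1451  3.594 ] mom [1.128  0.1596 0.0534] [-0.8761  0.8152  0.5461  2.0303  0.5164  0.6095 -0.6863] 0.019902925625330657
stand x,y in tool [ 0.6401 -0.0037  0.7682] [0.0033 1.     0.0021]
grasp in stand mm [-149.9419   -1.1265] 0.02963494166880099
```

Call:
carry_out(targets=[0.01,0.0031,0.0003,0.0037,0,0,0,0.01,0.0061,0.0006,0.0073,0,0,0,0.01,0.0092,0.001,0.011,0,0,0,0.01,0.0122,0.001,0.0147,0,0,0,0.01,0.0153,0.001,0.0184,0,0,0,0.01,0.0184,0.001,0.022,0,0,0,0.01,0.0214,0.001,0.0257,0,0,0,0.01,0.0245,0.001,0.0294,0,0,0,0.01,0.0275,0.001,0.033,0,0,0,0.01,0.0306,0.001,0.0367,0,0,0,0.01,0.0337,0.001,0.0404,0,0,0,0.01,0.0337,0.001,0.0404,0,0,0])

```text
clock: 9.82
tcp_pos: [0.5839, -0.0903, -0.0172]
orientation: [0.589, 0.734, -1.257]
contact_force: [1.1, -1.5, -0.0]
grip_width: 0.0195
```

```bash
cat > st.py <<'E'
from plan import *
o=r.get_obs(); f=o["contact_force"]; x=rot(SY)
print(o["clock"],o["tcp_pos"],"F stand",x.T@f,"mom",o["moment"],o["joints"],o["grip_width"])
M=R.from_rotvec(o["orientation"]).as_matrix()
g=o["tcp_pos"]-.061*M[:,0]; print("grasp in stand mm",((g[:2]-S0)@x[:2,:2]*1e3),g[2])
E
python3 st.py
```

```text
9.825 [ 0.5839 -0.0903 -0.0172] F stand [ 1.694   0.7558 -0.0007] mom [ 0.8795 -0.1446  0.1594] [-0.8009  0.8234  0.5744  2.0397  0.5565  0.5449 -0.6472] 0.01945533299667627
grasp in stand mm [-96.1476  -0.395 ] 0.029631951891290108
```

Tray is at about -10 mm with no contact. Next come 2 mm steps up to the stop.

Call:
carry_out(targets=[0.01,0.0013,0,0.0015,0,0,0,0.01,0.0026,0,0.0031,0,0,0,0.01,0.0038,0,0.0046,0,0,0,0.01,0.0051,0,0.0062,0,0,0,0.01,0.0051,0,0.0062,0,0,0])

```text
clock: 10.45
tcp_pos: [0.5857, -0.0985, -0.0172]
orientation: [0.589, 0.734, -1.257]
contact_force: [1.6, 1.5, 1.1]
grip_width: 0.0197
```

```bash
python3 st.py
```

```text
10.45 [ 0.5857 -0.0985 -0.0172] F stand [-1.0712  1.8676  1.0765] mom [ 1.1314 -0.0974  0.246 ] [-0.7888  0.8249  0.5786  2.0404  0.5626  0.535  -0.6411] 0.019708362870663573
grasp in stand mm [-87.7732  -0.401 ] 0.029630455377771682
```

Call:
carry_out(targets=[0.01,0.0007,0,0.0008,0,0,0,0.01,0.0013,0,0.0015,0,0,0,0.01,0.0019,0,0.0023,0,0,0,0.01,0.0026,0,0.0031,0,0,0,0.01,0.0026,0,0.0031,0,0,0])

```text
clock: 11.08
tcp_pos: [0.5861, -0.1, -0.0173]
orientation: [0.589, 0.736, -1.256]
contact_force: [-8.9, 15.9, 16.4]
grip_width: 0.0194
```

```bash
python3 st.py
```

```text
11.075 [ 0.5861 -0.1    -0.0173] F stand [-17.3933  -5.2253  16.4281] mom [ 1.1773  1.0435 -0.8421] [-0.7849  0.8239  0.5782  2.0409  0.5642  0.5321 -0.6382] 0.019394568395211212
grasp in stand mm [-86.1578  -0.3592] 0.02960897574373904
```

Contact: 17 N along stand -x with the grasp at -86 mm, so the tray's centre is at about 0. One more small push will seat it.

Call:
carry_out(targets=[0.01,0.001,0,0.0012,0,0,0,0.01,0.0016,0,0.002,0,0,0,0.01,0.0016,0,0.002,0,0,0])

```text
clock: 11.45
tcp_pos: [0.5861, -0.1, -0.0174]
orientation: [0.59, 0.738, -1.255]
contact_force: [-9.8, 16.5, 17.0]
grip_width: 0.0194
```

```bash
python3 st.py; python3 - <<'E'
from h import *
a=r.grab_frame("top")[130:225,195:275]; b=r.grab_frame("side")[135:230,210:290]
cv2.imwrite("pics/home.png",cv2.resize(np.hstack([a,b]),None,fx=5,fy=5,interpolation=cv2.INTER_CUBIC))
E
```

```text
11.45 [ 0.5861 -0.1    -0.0174] F stand [-18.2771  -6.0228  17.0199] mom [ 1.1056  0.9395 -0.9488] [-0.7833  0.8226  0.5771  2.0413  0.5643  0.5311 -0.6363] 0.019390894887425167
grasp in stand mm [-86.0858  -0.3993] 0.02959138535794595
```

View pics/home.png

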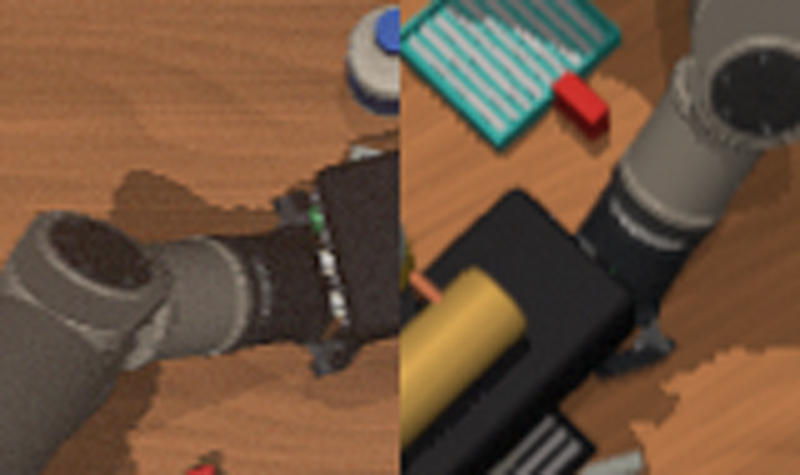

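The head now hides most of the tray. In the side crop its front far corner shows at about (594,445), so I'll compare that with where it must be when home.

```bash
python3 - <<'E'
from plan import *
p=[[(594-400+.5)/5-.5+210,(445+.5)/5-.5+135]]
print((onz("side",p,.024)[:,:2]-S0)@rot(SY)[:2,:2]*1e3,"expect -60,65")
E
```

```text
[[-59.9112  61.7095]] expect -60,65
```

The corner matches home to 3 mm. Now release and back out along the tool axis.

Call:
carry_out(targets=[0.0195,0,0,0,0,0,0,0.03,0,0,0,0,0,0,0.045,0,0,0,0,0,0,0.05,0,0,0,0,0,0,0.05,0,0,0,0,0,0])

```text
clock: 12.18
tcp_pos: [0.5859, -0.1003, -0.0174]
orientation: [0.59, 0.738, -1.255]
contact_force: [0.2, 0.7, 0.1]
grip_width: 0.0501
```

```bash
python3 st.py
```

```text
12.175 [ 0.5859 -0.1003 -0.0174] F stand [-0.605   0.3813  0.1078] mom [ 0.6832  0.1263 -0.0235] [-0.7832  0.8229  0.5775  2.0414  0.5641  0.5311 -0.6361] 0.0501110425189046
grasp in stand mm [-85.7974  -0.5974] 0.029560675003237585
```

Call:
carry_out(targets=[0.05,-0.012,0,0,0,0,0,0.05,-0.03,0,0,0,0,0,0.05,-0.05,0,0,0,0,0,0.05,-0.08,0,0,0,0,0,0.05,-0.11,0,0,0,0,0,0.05,-0.14,0,0,0,0,0,0.05,-0.17,0,0,0,0,0,0.05,-0.2,0,0,0,0,0,0.05,-0.23,0,0,0,0,0,0.05,-0.25,0,0,0,0,0,0.05,-0.25,0,0,0,0,0])

```text
clock: 13.55
tcp_pos: [0.5512, 0.0576, 0.1763]
orientation: [0.592, 0.739, -1.251]
contact_force: [0.2, -0.5, -0.2]
grip_width: 0.0501
```

```bash
python3 st.py; python3 - <<'E'
from h import *
a=r.grab_frame("top"); b=r.grab_frame("side")
cv2.imwrite("pics/topF.png",a); cv2.imwrite("pics/sideF.png",b)
A=cv2.resize(a[130:230,195:295],None,fx=4,fy=4,interpolation=cv2.INTER_CUBIC); B=cv2.resize(b[145:245,200:300],None,fx=4,fy=4,interpolation=cv2.INTER_CUBIC)
cv2.imwrite("pics/fin.png",np.hstack([A,B]))
E
```

```text
13.55 [0.5512 0.0576 0.1763] F stand [ 0.5751  0.0858 -0.1948] mom [0.61   0.1266 0.0462] [-1.0547  0.4791  0.5614  1.9224  0.4685  1.0723 -0.5773] 0.050112172277024025
grasp in stand mm [-247.3566   -0.5317] 0.22338621707256748
```

View pics/fin.png

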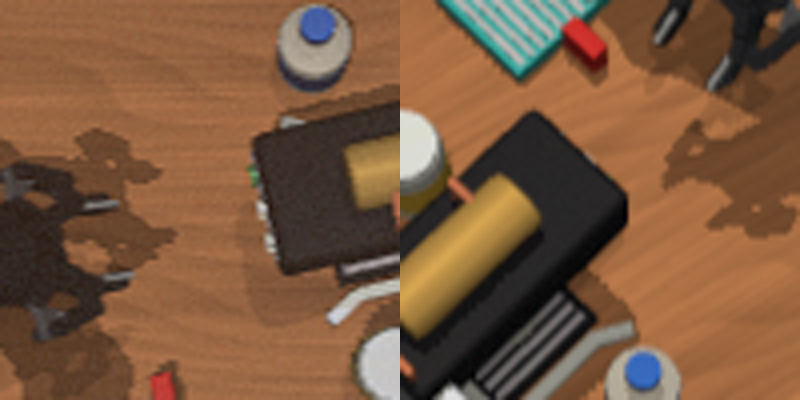

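In the last picture the tray is between the rails under the head: near front corner at top crop (340,275), far front corner at side crop (592,310). The gripper is clear and the cup is hidden by the head. A numeric check of those corners and the bystanders comes before handing in.

```bash
python3 - <<'E'
from plan import *
L=lambda w:(w[:,:2]-S0)@rot(SY)[:2,:2]*1e3
print("far front",L(onz("side",[[(592-400)/4-.5+200,310/4-.5+145]],.024)),"near front",L(onz("top",[[340/4-.5+195,272/4-.5+130]],.024)),"expect -60,+-65")
for n,boxes in dict(top=dict(bottle=(262,128,25,28),jug=(100,183,40,32),screw=(150,150,22,62),wrench=(305,210,58,25),can=(281,208,26,26),porta=(372,182,40,62),teal=(218,218,48,58)),side=dict(jug=(335,102,40,40),wrench=(143,188,50,45),screw=(308,135,50,48),porta=(92,226,56,50))).items():
    a=cv2.imread(f"pics/{n}0.png",0); b=cv2.imread(f"pics/{n}F.png",0)
    for k,(x,y,w,h) in boxes.items():
        s,_=cv2.phaseCorrelate(a[y:y+h,x:x+w].astype(float),b[y:y+h,x:x+w].astype(float)); print(n,k,np.round(s,2))
E
```

```text
far front [[-61.7752  55.2946]] near front [[-57.9668 -53.2724]] expect -60,+-65
top bottle [ 0.57 -0.06]
top jug [ 0.62 -0.59]
top screw [-0.15 -0.88]
top wrench [0.11 0.6 ]
top can [0.49 0.58]
top porta [-0.04 -0.04]
top teal [ 0.19 -0.02]
side jug [ 0.04 -0.03]
side wrench [0.04 0.53]
side screw [ 0.13 -0.1 ]
side porta [-0.02  0.02]
```

```bash
python3 -c "
from bench import r
print(r.get_obs()['clock']); print(r.hand_in())"
```

```text
13.65
the job is handed in; nothing more can be done
None
```

I gripped the tray's red handle with the tool leaning back 40°, turned the tray to line up with the rails, and slid it in slowly until it met the stop. Then I opened the fingers, backed out along the tool axis and handed in at 13.65 s. I couldn't confirm by eye that the cup is still upright.

**Checks that agreed**
- **Stop contact:** the force rose to about 18 N with the tray's centre at about 0 mm along the rails, and it did not advance when pushed again.
- **Tray position:** camera readings of its front corners put its front edge at −58 to −62 mm along the rails, where −60 mm means home.
- **Forces:** apart from that final push, the readings I took stayed below about 6 N. They showed no sign of the arm bumping the stand.
- **Other objects:** all bystanders I compared between the first and last pictures shifted by less than 1 px.

**Checks that failed or disagreed**
- **Cup:** the brew head hides it when home, so its final state was not seen. It was upright in the last view before it went under the head, and I moved the tray gently from there.
- **Fingertip position:** the reported tool point was about 42 mm beyond where both cameras showed the fingertips. I went by the cameras, and the grip held.
- **Sideways corner reading:** the last readings gave ±54 mm instead of the expected ±65 mm. I put this down to the head partly covering those corners. The earlier reading on the far side, taken while still gripping, was 62 mm.

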